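# Park the battery bench light

### The arm

A 6-joint arm with a two-finger parallel gripper is mounted at the origin on the work surface. World frame = base frame: x ahead of the robot, y to its left, z up, the work surface at z = 0. Lengths are in m, angles in degrees, forces in N, time in s.
With the tool pointing down it reaches from about 0.325 to 0.775 m from the base axis. Payload 5.5 kg.
Tool frame: the origin (TCP) lies where the fingers leave the gripper's body, on its centre line; the fingertips stand 80 mm ahead of it and the grasp point (between the pads) lies 61 mm ahead of it (robot.finger_overhang is the distance from the TCP to the fingertips, in m); z points along the fingers, y is the line along which they close (so a half turn about z gives the same grasp; the last joint's range is limited). The gripper opens to 88 mm and grips with 3 to 60 N. Pads are 20 mm wide; open, the fingers measure 115 mm over their backs; the gripper's body (75 mm by 178 mm) begins 61 mm behind the grasp point.
Start: joints at [-73.722, 5.22, 70.514, -0, 104.267, -3.249], TCP at [0.201, -0.566, 0.303] pointing down, gripper open.
Joint ranges: [-164.24, 164.24], [-49.07, 125.15], [9.68, 141.18], [-86.29, 266.29], [3.28, 154.24], [-151.56, 151.56]. Speed limits (degrees/s): [147.25, 147.25, 172.46, 180, 180, 180].

### API

Orientations are given as [roll, pitch, yaw] about the fixed x, y, z axes, in that order (R = Rz(yaw) Ry(pitch) Rx(roll)).
In Python, from bench import robot gives the robot as it stands.
- The arm moves only by the shell command python3 -m creep 'ROWS' [OPENING]. ROWS is JSON, one flat list of numbers, 6 for each row, row after row: the shift along the tool's x, y, z in mm, then the turn, a rotation vector about the tool's x, y, z in rad. In form: [tx, ty, tz, wx, wy, wz, tx, ty, tz, wx, wy, wz, ...]. A call has 1 to 8 rows; each row is the pose to reach, as a shift and turn from the pose commanded when the call began, along the tool's axes at that moment; what a row does not reach only later rows make up. A row lasts 1/12 s, in which the tool goes at most 41.7 mm and 7.16 degrees, less where a joint would pass 70% of its speed; a pose out of reach is approached as far as the arm can. A call with a gripper value outside its range is refused whole. OPENING is the closure, from -1 (fully open) to 1 (shut), set as the call begins (- or left out, the last holds). The fingers move at their own pace and stop on an object; the grip force is fixed at half the most. Time passes only in rows, so rows that repeat a pose let the fingers close. It gives the time, the measured TCP pose, the force, the opening and the grip force at its end, in the units of the state.
- robot.state(): the state, without advancing time (a new reading comes with each control period).
- robot.get_image(name): name is "scene" or "top" or "wrist"; returns a dict with "color" (480x640x3 uint8, blue, green, red), "camera_matrix" (3x3 intrinsics, pixels), "R" (3x3) and "t" (3): a world point X has camera coordinates R X + t. Camera axes: x right, y down, z forward; pixel columns grow to the right and rows downward; lengths in m; the calibration is good to about 2 mm. A picture is of the moment at which its call begins. There is no depth.
- robot.sign_off(): hands the job in; it is judged then, once.
Trained networks look in a picture, given as the dict that the camera call returned (one of the last four; its "shot" number tells which), for a name from the list of things; names that differ only in an ending like _2 or _b are one class to them, and where a whole thing is asked for, a point or a joint stands for the part that bears it (a point fixed in the world has none). Each returns a list of dicts, best first, with "score" (0 to 1); they miss things now and then, are a little off and sometimes report something else, mostly with a low value. They report only what shows in the picture. A call takes as long as a camera call. They do not tell look-alikes from the thing itself.
- robot.silhouettes(picture, target): "mask" (480x640 bool, what is visible of it).
- robot.place_of(picture, target): "at" ([x, y, z] in m, in world coordinates, good to about 4 mm: a listed point, or the origin of a listed thing).
The state is a dict: "time": time; "joints": joint angles; "qd": joint speeds; "effort": joint torques, N m; "ee_pos": TCP position; "ee_rot": TCP orientation; "wrist_force": force on the tool from outside, world axes, zero at the start; "ft_torque": the same for the moment, N m; "opening": finger opening in m; "gripper_force": force on a finger pad.
Only numpy, scipy, OpenCV 4.12 (cv2) and the standard library are available. Lean on these libraries where they do the work, as an engineer would, in place of code of your own. Each camera call takes 0.05 s, during which the arm holds its last target. There are 200 camera calls.

### The job

Park the bench light so that its dust cover will go on. First draw the battery pack out of the light's foot, past the sprung catch, until it is wholly out of its bay, and leave it lying flat on the bench. Then bring the lamp head in line with its foot and down to level, not past it, and leave the other things on the bench where they are.

Things in the scene. Friction and masses are not known exactly. Their poses are not given: they have to be found in the camera images.
- light: Battery bench light, fixed to the bench. Origin: on the bench under its upright column's axis; x points from the bay mouth to the back, z up. Grey foot 200 long (x -170 to +30), 130 wide, 65 high, battery bay in its front. Column 30 in diameter; on it the swivel and tilt joints, their axes crossing at x = 0, y = 0, 210 above the bench, carry the lamp head. (Sizes in mm.)
- bay (a point): Middle of the bay's mouth, on the bench in the foot's front face (x = -170 of the light, same axes). Bay 74 wide, 50 high, 52 deep; its floor is the bench. A sprung catch (black cap 26 x 46 on the foot's top, 23 behind the face, rising to 73 high) holds the pack by a ridge and gives way to a pull of about 10 to 20 N; then the pack slides freely. (Sizes in mm.)
- pack: Black and grey battery pack, 112 long, 0.35 to 0.7 kg, rests on the bench. Origin: centre of its underside; x points into the bay. Upright grip wall at x -56 to -40, 80 wide, 56 high. Rear tongue x +6 to +56, 70 wide, 43 high, ridge on top: in the bay at the start (origin at x = -176 of the light). It draws straight out along the light's -x, wholly out after 50. (Sizes in mm.)
- well (a point): Floor centre of the pack's finger well: 17 ahead (-x) of the pack's origin, 18 above the bench, pack's axes. The well runs from the grip wall (23 ahead of this point) to the foot's face or tongue (23 behind), 46 in all, open at the top and both sides. Closed fingers fit in and can pull on the grip wall. (Sizes in mm.)
- swivel (a joint): Turn of the lamp head about the column (vertical axis, rad), -1.2 to 1.2, counter-clockwise from above positive. 0: the head points along the light's -x, in line with its foot. Stiff (about 0.3 N m), stays where it is left.
- tilt (a joint): Tilt of the lamp head (rad), about a level axis 210 above the bench on the column's axis. 0: level. Positive: front end raised. -0.5 to 1.2. Stays where it is left; 0.3 N m lowers it, about 0.65 N m raises it.
- head_top (a point): Point on the lamp head's upper face, 115 from the tilt axis towards its front end, mid-width. The head is a flat black slab 140 x 110 x 24, mid-thickness on the tilt axis, reaching from 10 behind the axis to 130 before it. Axes: x from front end towards the tilt axis, z normal to the face. (Sizes in mm.)
- toy_car: Bystander: wooden toy car, 95 x 48 x 56 high, origin under its centre. (Sizes in mm.)
- sanding_block: Bystander: cork sanding block with wooden grip, 100 x 60 x 34, origin under its centre. (Sizes in mm.)
- glue: Bystander: white glue bottle, 56 in diameter, 150 high, origin under its centre. (Sizes in mm.)
- driver: Bystander: screwdriver lying on the bench, origin under its middle. (Sizes in mm.)
- mug: Bystander: blue mug, 80 in diameter, 95 high, origin under its centre. (Sizes in mm.)
- fretwork: Bystander: plywood panel 130 x 100 x 12 with two strips, origin under its centre. (Sizes in mm.)
Things that resemble listed ones, but are neither listed nor needed, are in the scene too. Leave any green or pink look-alike of the pack alone.

How it is judged:
By the outcome, as a careful person would: the job done as asked, in the order asked, and still so for the second after the job is handed in, with the robot touching nothing.
It also fails if it takes over 64 s, if anything falls off the work surface, if the arm or the gripper's body presses on something with over 40 N, if the wrist force passes 120 N, or if a joint passes its speed limit or range.

## Working session

There is one attempt and no reset: what is moved stays moved. The work goes in short steps, Python scripts to look and compute and a shell command to move; the robot and the scene stay as the last step left them, time stands still between calls to the robot, and variables do not carry over. Pictures are saved under pics/ and viewed, at most 12 in all, crops included, and the job is handed in when it is done.

```bash
mkdir -p pics; ls; cat > h.py <<'E'
from bench import robot
import numpy as np, cv2
from scipy.spatial.transform import Rotation as Ro
def proj(p,X):
    c=p["R"]@np.array(X)+p["t"]; u=p["camera_matrix"]@c; return (u[:2]/u[2]).round(0)
def ray(p,uv,z):
    d=p["R"].T@np.linalg.solve(p["camera_matrix"],[uv[0],uv[1],1]); o=-p["R"].T@p["t"]
    return o+d*(z-o[2])/d[2]
E
python3 - <<'E'
from h import *
for n in("scene","top"):
    p=robot.get_image(n); cv2.imwrite(f"pics/{n}0.png",p["color"])
    for t in("light","bay","pack","well","head_top","toy_car","sanding_block","glue","driver","mug","fretwork"):
        for d in robot.place_of(p,t)[:3]:
            print(n,t,round(d["score"],2),np.round(d["at"],3),proj(p,d["at"]), {k:v for k,v in d.items() if k not in("score","at")})
s=robot.state();print(s["ee_pos"],s["ee_rot"],s["time"],s["opening"])
E
```

```text
pics
scene light 0.82 [ 0.701  0.108 -0.004] [372. 341.] {}
scene pack 0.92 [ 0.292  0.202 -0.002] [377. 224.] {}
scene pack 0.84 [ 0.6   -0.087 -0.001] [286. 313.] {}
scene pack 0.8 [ 0.324 -0.109 -0.006] [272. 239.] {}
scene well 0.9 [ 0.306 -0.107  0.02 ] [272. 228.] {}
scene well 0.78 [ 0.597 -0.074  0.018] [291. 306.] {}
scene well 0.67 [0.279 0.197 0.019] [375. 216.] {}
scene head_top 0.75 [0.624 0.15  0.283] [398. 226.] {}
scene toy_car 0.56 [ 0.58   0.322 -0.002] [446. 295.] {}
scene sanding_block 0.82 [ 0.461  0.032 -0.002] [327. 269.] {}
scene sanding_block 0.31 [0.624 0.15  0.282] [398. 227.] {}
scene sanding_block 0.17 [ 0.705  0.113 -0.006] [375. 343.] {}
scene glue 0.91 [ 0.621  0.431 -0.002] [493. 304.] {}
scene driver 0.76 [ 0.445 -0.412  0.001] [158. 275.] {}
scene mug 0.67 [ 0.623 -0.431  0.002] [141. 330.] {}
scene fretwork 0.91 [0.405 0.444 0.002] [470. 244.] {}
scene fretwork 0.3 [ 0.702  0.109 -0.007] [373. 342.] {}
top light 0.9 [ 0.697  0.11  -0.   ] [277. 178.] {}
top bay 0.62 [0.541 0.163 0.005] [258. 232.] {}
top bay 0.5 [ 0.535  0.166 -0.002] [257. 235.] {}
top pack 0.88 [ 0.324 -0.113  0.003] [357. 310.] {}
top pack 0.78 [ 0.597 -0.091 -0.003] [348. 213.] {}
top pack 0.73 [ 0.292  0.2   -0.006] [244. 322.] {}
top well 0.98 [ 0.312 -0.101  0.02 ] [353. 315.] {}
top well 0.88 [0.274 0.198 0.018] [243. 329.] {}
top well 0.84 [0.519 0.173 0.02 ] [253. 240.] {}
top head_top 0.74 [0.622 0.149 0.288] [247. 184.] {}
top toy_car 0.72 [ 0.699  0.109 -0.   ] [277. 177.] {}
top toy_car 0.59 [ 0.575  0.322 -0.002] [202. 221.] {}
top sanding_block 0.83 [0.464 0.028 0.002] [306. 260.] {}
top glue 0.68 [0.62  0.433 0.   ] [163. 205.] {}
top driver 0.76 [ 0.44  -0.416  0.003] [465. 268.] {}
top driver 0.28 [0.533 0.17  0.   ] [255. 235.] {}
top mug 0.76 [ 0.623 -0.431  0.002] [468. 203.] {}
[ 0.20056476 -0.56550419  0.30264083] [1.79998774e+02 3.52657030e-04 1.95280424e+01] 1.2 0.0879269476668435
```

View pics/scene0.png

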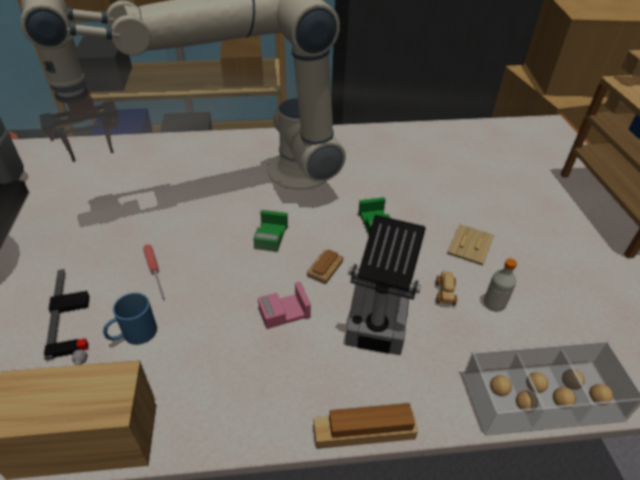

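View pics/top0.png

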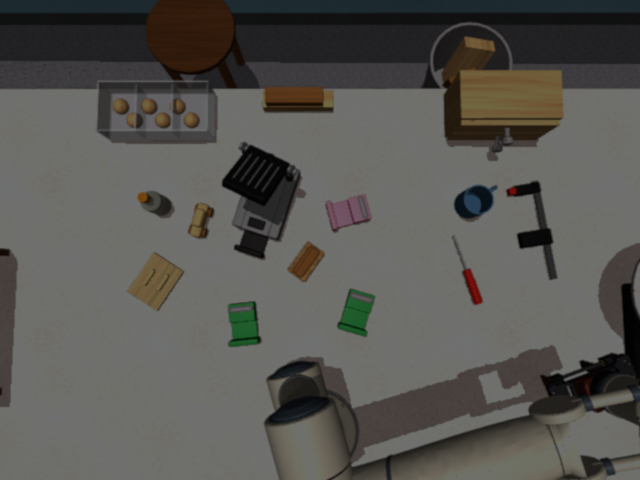

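The scene view shows the light's column at about (377,320), with its raised head at (392,250). The top view shows the foot at (268,205) and a black pack protruding from it at (253,242).

Pack candidates in the top view:
- green (244,322)
- green (357,310)
- pink (348,213)
- black, in the foot's mouth, (253,242). I choose this one by the description and will check it in a crop.

```bash
cat > fit.py <<'E'
from h import *
from scipy.optimize import minimize, least_squares
def slab(L,sw,ti):  # L=(x,y,yaw) corners of head in world
    P=np.array([[a,b,c] for a in(-.01,.13) for b in(-.055,.055) for c in(-.012,.012)])
    P=np.c_[P[:,0]*np.cos(ti)-P[:,2]*np.sin(ti),P[:,1],P[:,0]*np.sin(ti)+P[:,2]*np.cos(ti)]
    # head dir = light -x rotated by sw
    return Ro.from_euler('z',L[2]+np.pi+sw).apply(P)+[L[0],L[1],.21]
def pm(p,X):
    c=X@p["R"].T+p["t"]; u=c@p["camera_matrix"].T; u=u[:,:2]/u[:,2:]
    m=np.zeros((480,640),np.uint8); cv2.fillConvexPoly(m,cv2.convexHull((u*16).round().astype(np.int32)),1,shift=4); return m>0
def fit(ims,L,x0=(0,.6)):
    ms=[]
    for p in ims:
        r=robot.silhouettes(p,"head_top"); 
        if r: ms.append((p,r[0]["mask"],r[0]["score"])); print("mask",r[0]["score"],r[0]["mask"].sum())
    def cost(v):
        X=slab(L+np.r_[v[2:4],0],v[0],v[1]); return sum(1-(pm(p,X)&m).sum()/(pm(p,X)|m).sum() for p,m,_ in ms)/len(ms)+20*(v[2]**2+v[3]**2)/.01**2*.0005
    best=min((minimize(cost,[s,t,0,0],method="Nelder-Mead",options=dict(initial_simplex=np.array([[s,t,0,0],[s+.1,t,0,0],[s,t+.1,0,0],[s,t,.005,0],[s,t,0,.005]]))) for s in np.arange(-.6,.7,.3)+x0[0] for t in(x0[1]-.2,x0[1]+.1)),key=lambda r:r.fun)
    print("swivel,tilt,dx,dy",best.x.round(3),"cost",round(best.fun,3)); return best.x
E
python3 - <<'E'
from fit import *
s=robot.get_image("scene");t=robot.get_image("top")
a=cv2.resize(t["color"][130:275,200:380],None,fx=4,fy=4,interpolation=cv2.INTER_CUBIC);cv2.imwrite("pics/crop1.png",a)
L=np.array([.699,.109,np.deg2rad(-19)])
fit([s,t],L); fit([t],L);fit([s],L)
for p in(s,t):
  for n in("pack","light"):
    for r in robot.silhouettes(p,n): 
      ys,xs=np.nonzero(r["mask"]);print(n,round(r["score"],2),len(xs),xs.min(),xs.max(),ys.min(),ys.max())
E
```

```text
mask 0.65 3714
mask 0.87 2525
swivel,tilt,dx,dy [-0.101  0.599  0.002  0.003] cost 0.083
mask 0.87 2525
swivel,tilt,dx,dy [-0.105  0.654 -0.002  0.004] cost 0.061
mask 0.65 3714
swivel,tilt,dx,dy [-0.116  0.42  -0.001  0.002] cost 0.038
pack 0.71 611 358 389 197 232
pack 0.7 1135 253 287 210 252
light 0.83 7726 345 425 216 355
pack 0.89 634 234 267 230 258
pack 0.83 1200 228 260 301 346
pack 0.82 1113 326 371 195 230
pack 0.78 1088 338 374 290 335
light 0.78 4728 222 300 142 239
light 0.55 835 288 324 241 281
```

View pics/crop1.png

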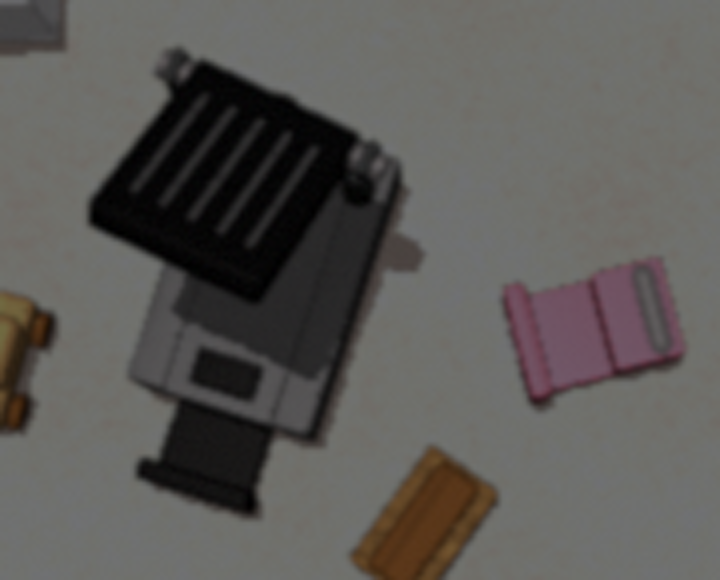

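The crop confirms it: the black pack with the upright grip wall, crop (200,480), sits in the grey foot's mouth. The pink look-alike is at crop (600,330). The head is swivelled a little off the foot's axis.

```bash
python3 - <<'E'
from fit import *
t=robot.get_image("top")
f=lambda u,v,z: ray(t,(200+u/4,130+v/4),z)
A,B=f(130,375,.065),f(312,440,.065); C,D=f(140,462,.056),f(257,498,.056)
for a,b in((A,B),(C,D)):
    d=a-b; print(a.round(3),b.round(3),np.linalg.norm(d),np.degrees(np.arctan2(d[1],d[0]))-90)
yaw=-19
E
python3 -m creep '[0,0,-40,0,0,-0.1, 0,0,-80,0,0,-0.2, 0,0,-80,0,0,-0.3]' 1
```

```text
[0.559 0.223 0.065] [0.515 0.1   0.065] 0.1299402140972049 -19.823647333798817
[0.501 0.217 0.056] [0.476 0.138 0.056] 0.08258274522399504 -17.230863986931183
time: 2.0
ee_pos: [0.2005, -0.5654, 0.3915]
ee_rot: [179.4, 0.2, 37.0]
wrist_force: [-0.5, -0.1, 0.8]
opening: 0.071
gripper_force: 0.0
```

```bash
python3 -m creep '[40,-29,0,0,0,-0.12,80,-58,0,0,0,-0.24,112,-81,0,0,0,-0.36,144,-104,0,0,0,-0.48,176,-127,0,0,0,-0.6,208,-150,0,0,0,-0.72,240,-173,0,0,0,-0.84,272,-196,0,0,0,-0.96]' 1
```

```text
time: 2.67
ee_pos: [0.3007, -0.2457, 0.3828]
ee_rot: [180.0, 0.0, 92.0]
wrist_force: [0.7, -0.7, -0.1]
opening: 0.0178
gripper_force: 0.0
```

```bash
python3 -m creep '[36,12,0,0,0,-0.12,72,24,0,0,0,-0.24,108,37,0,0,0,-0.36,144,49,0,0,0,-0.48,180,61,0,0,0,-0.6,216,74,0,0,0,-0.72,252,86,0,0,0,-0.84,288,98,0,0,0,-0.96]' 1
python3 - <<'E'
from h import *
s=robot.state(); R=Ro.from_euler('xyz',s["ee_rot"],degrees=True)
print(s["time"],s["ee_pos"],s["ee_rot"],R.inv().apply(np.array([.43,.18,.39])-s["ee_pos"])*1e3, (R.inv()*Ro.from_euler('xyz',[180,0,160.6],degrees=True)).as_rotvec())
E
```

```text
time: 3.33
ee_pos: [0.39, 0.0452, 0.383]
ee_rot: [180.0, 0.1, 147.1]
wrist_force: [-0.4, -2.2, 0.4]
opening: 0.0008
gripper_force: 0.0
3.3333 [0.39004234 0.0452252  0.38299691] [1.79960432e+02 6.43299709e-02 1.47075244e+02] [ 39.70736392 134.85126505  -6.95454846] [ 0.00055487  0.00119906 -0.2360511 ]
```

```bash
python3 -m creep '[10,34,0,0,0,-0.1,20,68,0,0,0,-0.2,30,101,0,0,0,-0.236,38,128,0,0,0,-0.236,38,128,0,0,0,-0.236,38,128,0,0,0,-0.236]' 1
python3 - <<'E'
from fit import *
p=robot.get_image("wrist"); cv2.imwrite("pics/w1.png",p["color"])
t=robot.get_image("top"); s=robot.get_image("scene")
print("cam",-p["R"].T@p["t"])
for n in("bay","light","well","pack","head_top"):
  for q in(p,t):
    for d in robot.place_of(q,n)[:2]: print(n,round(d["score"],2),np.round(d["at"],3),proj(q,d["at"]))
E
```

```text
time: 3.83
ee_pos: [0.4286, 0.1722, 0.3821]
ee_rot: [-179.9, -0.1, 160.4]
wrist_force: [0.7, -0.7, 0.9]
opening: 0.0004
gripper_force: 0.0
cam [0.35881875 0.19713934 0.46409525]
bay 0.88 [0.54  0.169 0.004] [256. 233.]
bay 0.35 [0.702 0.11  0.   ] [277. 176.]
light 0.54 [0.618 0.435 0.002] [585. 272.]
light 0.77 [ 0.7    0.115 -0.   ] [275. 177.]
well 0.69 [0.517 0.173 0.02 ] [353. 272.]
well 0.66 [0.277 0.197 0.021] [300.  51.]
well 0.96 [0.516 0.173 0.018] [253. 241.]
well 0.9 [ 0.598 -0.074  0.016] [342. 212.]
pack 0.87 [ 0.295  0.202 -0.002] [311.  71.]
pack 0.87 [ 0.596 -0.09   0.002] [181. 384.]
pack 0.81 [ 0.325 -0.109  0.004] [355. 310.]
pack 0.71 [ 0.595 -0.092 -0.   ] [348. 213.]
head_top 0.82 [0.624 0.151 0.286] [247. 183.]
head_top 0.24 [ 0.438 -0.418  0.001] [465. 268.]
```

View pics/w1.png

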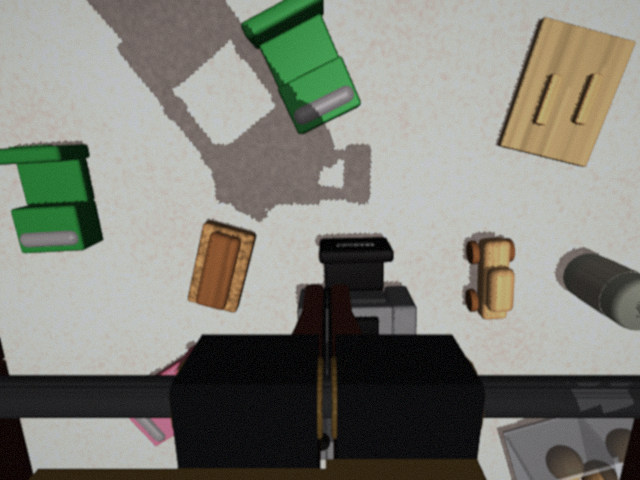

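The wrist picture shows the grip wall's top face spanning about (320,240)–(392,238) at its front edge and (325,262)–(393,262) at its rear. The way down to it is clear.

```bash
python3 - <<'E'
from h import *
p=robot.get_image("wrist")
a,b,c,d=[ray(p,q,.056) for q in((320,239),(391,238),(324,262),(393,261))]
print(a,b,c,d); v=b-a;print(np.linalg.norm(v),np.degrees(np.arctan2(v[1],v[0]))-90); m=(a+b+c+d)/4
ux=np.array([np.cos(np.radians(-19.4)),np.sin(np.radians(-19.4)),0])
print("wallmid",m,"well",m+ux*.031)
W=np.array([.517,.172,.0])
s=robot.state(); R=Ro.from_euler('xyz',s["ee_rot"],degrees=True); print(s["ee_pos"],s["ee_rot"])
for z in(.20,.104): print(R.inv().apply(W+[0,0,z]-s["ee_pos"])*1e3)
E
```

```text
[0.45902686 0.15267    0.056     ] [0.48302244 0.22279342 0.056     ] [0.48420228 0.1480333  0.056     ] [0.50785322 0.21730112 0.056     ]
0.07411533120976582 -18.89046512257326
wallmid [0.4835262  0.18519946 0.056     ] well [0.5127661  0.17490247 0.056     ]
[0.42860746 0.17096006 0.38265077] [1.79998118e+02 2.69769990e-03 1.60234528e+02]
[-82.82458867  30.86445237 182.65567938]
[-82.82006863  30.86129938 278.65567922]
```

```bash
python3 -m creep '[-30,11,20,0,0,0,-60,23,40,0,0,0,-81,31,75,0,0,0,-81,31,115,0,0,0,-81,31,155,0,0,0,-81,31,190,0,0,0,-81,31,210,0,0,0,-81,31,210,0,0,0]' 1
python3 - <<'E'
from h import *
p=robot.get_image("wrist"); cv2.imwrite("pics/w2.png",p["color"][150:])
print(robot.state()["ee_pos"],robot.state()["ee_rot"])
for d in robot.place_of(p,"well"): print(d)
E
```

```text
time: 5.2
ee_pos: [0.513, 0.1722, 0.1661]
ee_rot: [-179.7, -0.5, 160.2]
wrist_force: [-0.3, -0.2, -0.7]
opening: 0.0004
gripper_force: 0.0
[0.51408249 0.17255547 0.16978647] [-179.8083074    -0.276296    160.24852167]
{'at': [0.5931, -0.0699, 0.0232], 'score': 0.9}
{'at': [0.5166, 0.1782, 0.0159], 'score': 0.71}
```

View pics/w2.png

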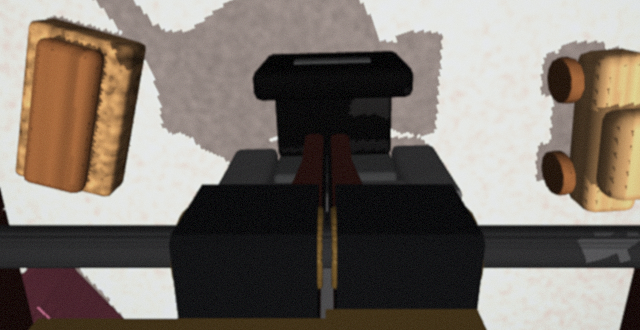

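The closed fingertips, at crop (325,135), are centred on the pack's width between the grip wall at (333,75) and the foot. Next is straight down.

```bash
python3 -m creep '[0,0,25,0,0,0,0,0,50,0,0,0,0,0,64,0,0,0,0,0,64,0,0,0,0,0,64,0,0,0]' 1
python3 -c "
from h import *
s=robot.state();print(s['ee_pos'],s['wrist_force'])"
```

```text
time: 5.72
ee_pos: [0.5161, 0.1731, 0.1108]
ee_rot: [179.9, 0.1, 160.2]
wrist_force: [-0.4, 0.5, 0.9]
opening: 0.0003
gripper_force: 0.0
[0.51613998 0.17310665 0.11076615] [-0.382954    0.50989755  0.88723024]
```

```bash
python3 -m creep '[5,0,4,0,0,0,10,0,4,0,0,0,15,0,4,0,0,0,20,0,4,0,0,0,25,0,4,0,0,0,30,0,4,0,0,0,35,0,4,0,0,0,40,0,4,0,0,0]' 1
python3 -m creep '[6,0,0,0,0,0,12,0,0,0,0,0,18,0,0,0,0,0,24,0,0,0,0,0,30,0,0,0,0,0,36,0,0,0,0,0,36,0,0,0,0,0,36,0,0,0,0,0]' 1
python3 - <<'E'
from h import *
p=robot.get_image("top"); cv2.imwrite("pics/t2.png",cv2.resize(p["color"][130:310,190:390],None,fx=3.5,fy=3.2,interpolation=cv2.INTER_CUBIC))
q=robot.get_image("wrist")
for n in("pack","well"):
  for im in(p,q):
    for d in robot.place_of(im,n): print(n,round(d["score"],2),np.round(d["at"],3))
print(robot.state()["ee_pos"],robot.state()["wrist_force"])
E
```

```text
time: 6.38
ee_pos: [0.4785, 0.1866, 0.1067]
ee_rot: [179.9, 0.2, 160.2]
wrist_force: [4.1, -1.5, 3.1]
opening: 0.0004
gripper_force: 2.2
time: 7.05
ee_pos: [0.4424, 0.1988, 0.1036]
ee_rot: [-179.9, -0.2, 160.3]
wrist_force: [0.5, 0.3, -0.3]
opening: 0.0007
gripper_force: 0.0
pack 0.91 [ 0.595 -0.09  -0.   ]
pack 0.7 [ 0.467  0.192 -0.001]
pack 0.67 [ 0.323 -0.111  0.004]
pack 0.58 [ 0.289  0.2   -0.002]
pack 0.76 [0.471 0.185 0.   ]
well 0.96 [0.278 0.198 0.02 ]
well 0.9 [0.449 0.196 0.017]
well 0.7 [ 0.593 -0.073  0.016]
well 0.61 [ 0.31  -0.103  0.021]
well 0.6 [0.45  0.195 0.016]
[0.44354403 0.19848948 0.10410381] [-0.32804651  0.38975199  0.56070363]
```

View pics/t2.png

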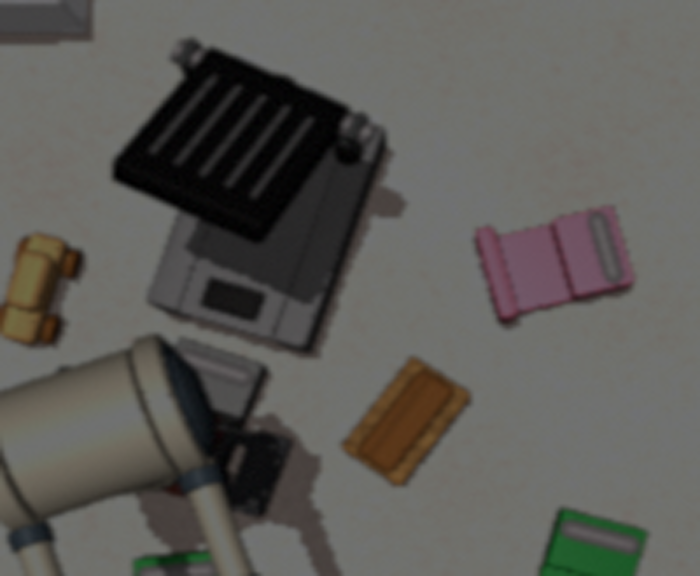

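The top crop shows the pack's tongue, at about (220,375), wholly clear of the foot's face. The pack moved about 72 mm and lies flat. Next I retreat upward and measure the head.

```bash
python3 -m creep '[-5,0,0,0,0,0,-5,0,-20,0,0,0,-5,20,-60,0,0,0,-5,55,-100,0,0,0,-5,95,-140,0,0,0,-5,125,-175,0,0,0,-5,130,-214,0,0,0,-5,130,-214,0,0,0]' 1
cat > g.py <<'E'
from fit import *
L=np.array([.698,.107,np.radians(-19.5)])
def light(w): return Ro.from_euler('z',-L[2]).apply(np.array(w)-[L[0],L[1],0])
def go(lp):  # tool shift in mm to reach light-frame TCP
    s=robot.state(); R=Ro.from_euler('xyz',s["ee_rot"],degrees=True)
    w=Ro.from_euler('z',L[2]).apply(lp)+[L[0],L[1],0]
    print("t",s["time"],"lightpos",light(s["ee_pos"]).round(4),s["ee_rot"].round(2) if hasattr(s["ee_rot"],'round') else s["ee_rot"],"shift",(R.inv().apply(w-s["ee_pos"])*1e3).round(1),"F",np.round(s["wrist_force"],1))
E
python3 - <<'E'
from g import *
t=robot.get_image("top");s=robot.get_image("scene")
fit([t],L);fit([s],L);fit([s,t],L)
for p in(t,s):
  for d in robot.place_of(p,"head_top")[:1]+robot.place_of(p,"light")[:1]: print(d["score"],light(d["at"]))
go([-.095,.12,.317])
E
```

```text
time: 8.02
ee_pos: [0.4931, 0.3208, 0.3217]
ee_rot: [179.9, 0.1, 160.3]
wrist_force: [0.5, 1.0, 1.4]
opening: 0.0004
gripper_force: 0.0
mask 0.71 2472
swivel,tilt,dx,dy [-0.095  0.68  -0.003  0.006] cost 0.068
mask 0.71 3711
swivel,tilt,dx,dy [-0.106  0.415  0.001  0.004] cost 0.044
mask 0.71 3711
mask 0.71 2472
swivel,tilt,dx,dy [-0.128  0.584  0.003  0.003] cost 0.096
0.71 [-0.08427019  0.01598702  0.2902    ]
0.83 [ 0.0018834   0.00247039 -0.0003    ]
0.77 [-0.08678971  0.01711043  0.2809    ]
0.66 [ 0.00705617  0.00493867 -0.005     ]
t 8.5167 lightpos [-0.2646  0.1308  0.3172] [-1.7990e+02 -9.0000e-02  1.6021e+02] shift [-169.6   -9.9   -0. ] F [-0.6  1.1  0.4]
```

```bash
sed -i 's/\[.698,.107,/[.699,.1095,/' g.py
python3 -m creep '[-40,0,0,0,0,0,-80,0,0,0,0,0,-120,0,0,0,0,0,-155,0,0,0,0,0,-170,0,0,0,0,0,-170,0,0,0,0,0,-170,0,0,0,0,0]' 1
python3 - <<'E'
from g import *
p=robot.get_image("scene"); cv2.imwrite("pics/s2.png",cv2.resize(p["color"][150:370,270:520],None,fx=3,fy=2.7,interpolation=cv2.INTER_CUBIC))
go([-.095,.0685,.317])
E
```

```text
time: 9.1
ee_pos: [0.6527, 0.2611, 0.3172]
ee_rot: [-179.9, -0.1, 160.2]
wrist_force: [-0.1, 0.4, 0.0]
opening: 0.0004
gripper_force: 0.0
t 9.15 lightpos [-0.0952  0.1279  0.3181] [-1.7998e+02 -7.0000e-02  1.6023e+02] shift [ -0.5 -59.4   1.1] F [ 0.4 -0.4  1.1]
```

View pics/s2.png

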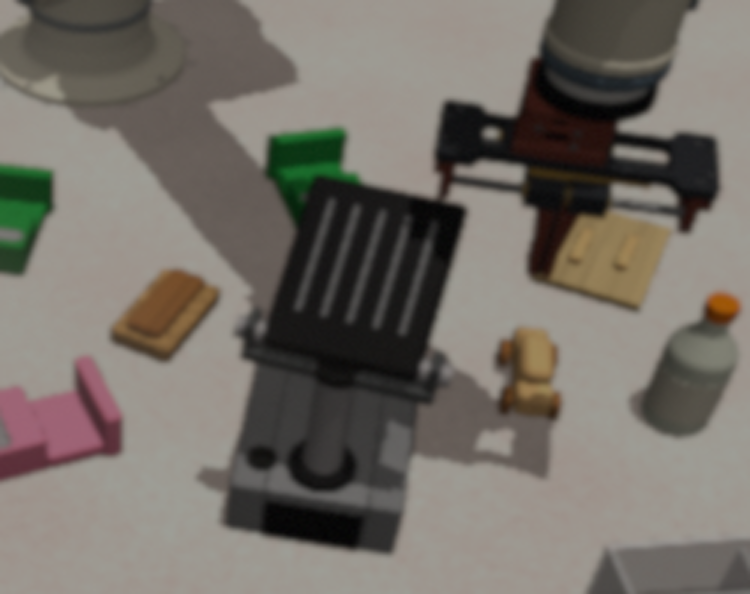

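The scene crop shows the closed fingers at (545,240), to the light's +y side of the head's front end, with the gripper body above head height. Next is the push along the light's -y.

```bash
python3 -m creep '[0,-20,-4,0,0,0,0,-38,-4,0,0,0,0,-43,-4,0,0,0,0,-48,-4,0,0,0,0,-52,-4,0,0,0,0,-55,-4,0,0,0,0,-57,-4,0,0,0,0,-57,-4,0,0,0]' 1
python3 - <<'E'
from g import *
t=robot.get_image("top");s=robot.get_image("scene")
for k in range(2):
  fit([t],L);
fit([s],L)
for p in(t,s):
  for d in robot.place_of(p,"head_top")[:1]: print(d["score"],light(d["at"]))
go([-.095,.0685,.317])
E
```

```text
time: 9.82
ee_pos: [0.6321, 0.2103, 0.3234]
ee_rot: [179.8, -0.0, 160.4]
wrist_force: [-2.1, 4.8, 1.0]
opening: 0.0003
gripper_force: 2.1
mask 0.66 1746
swivel,tilt,dx,dy [-0.048  0.7   -0.004  0.003] cost 0.311
mask 0.66 1746
swivel,tilt,dx,dy [-0.048  0.7   -0.004  0.003] cost 0.311
mask 0.88 3770
swivel,tilt,dx,dy [-0.021  0.428  0.     0.002] cost 0.041
0.87 [-0.08402521  0.00451053  0.2871    ]
0.73 [-0.08637194  0.00484644  0.2822    ]
t 10.1667 lightpos [-0.0964  0.0726  0.3232] [ 1.7987e+02 -3.0000e-02  1.6040e+02] shift [-1.4 -4.1  6.2] F [-1.2  5.5  0.9]
```

```bash
python3 -m creep '[0,-2,0,0,0,0,0,-4,0,0,0,0,0,-4,0,0,0,0,0,-4,0,0,0,0,0,15,0,0,0,0,0,45,0,0,0,0,60,85,0,0,0,0,100,110,0,0,0,0]' 1
python3 -m creep '[20,0,0,0,0,0,40,0,0,0,0,0,40,0,0,0,0,0]' 1
python3 - <<'E'
from g import *
t=robot.get_image("top");s=robot.get_image("scene")
cv2.imwrite("pics/t3.png",cv2.resize(t["color"][130:265,210:330],None,fx=5,fy=4.4,interpolation=cv2.INTER_CUBIC))
fit([t],L);fit([s],L);fit([s,t],L)
for p in(t,s):
  for d in robot.place_of(p,"head_top")[:1]+robot.place_of(p,"light")[:1]: print(d["score"],light(d["at"]))
go([-.095,0,.34])
E
```

```text
time: 10.83
ee_pos: [0.5987, 0.3178, 0.3191]
ee_rot: [-179.8, -0.2, 160.1]
wrist_force: [0.1, 0.5, 0.3]
opening: 0.0001
gripper_force: 0.0
time: 11.08
ee_pos: [0.5574, 0.333, 0.3233]
ee_rot: [180.0, -0.0, 160.5]
wrist_force: [-0.5, -0.9, 0.1]
opening: 0.0006
gripper_force: 0.0
mask 0.74 2448
swivel,tilt,dx,dy [ 0.027  0.665 -0.002  0.006] cost 0.061
mask 0.58 3707
swivel,tilt,dx,dy [ 0.029  0.42  -0.     0.002] cost 0.031
mask 0.58 3707
mask 0.74 2448
swivel,tilt,dx,dy [0.054 0.604 0.001 0.003] cost 0.077
0.9 [-0.08430611  0.00260761  0.2868    ]
0.7 [0.00192287 0.0071521  0.0005    ]
0.66 [-0.08530775  0.00034338  0.2829    ]
0.95 [ 0.00317559  0.00271581 -0.0009    ]
t 11.5833 lightpos [-0.2036  0.1618  0.3224] [-1.7998e+02 -1.0000e-02  1.6019e+02] shift [-109.5 -161.2  -17.6] F [-0.9 -0.1 -0.4]
```

View pics/t3.png

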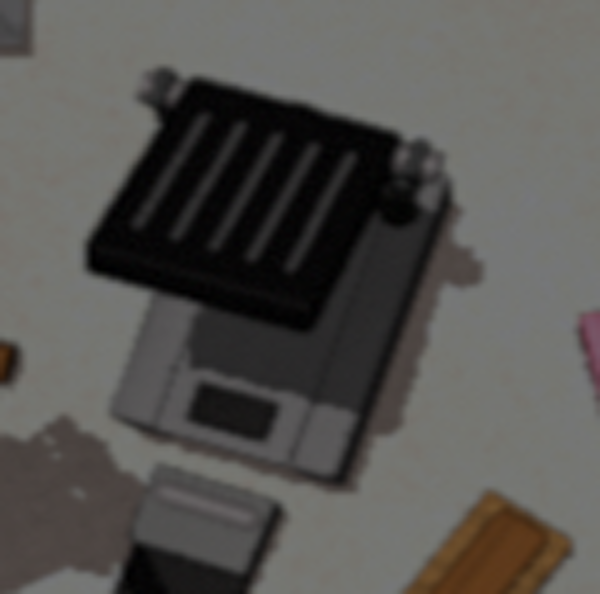

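The crop shows the head nearly in line with the foot and the pack fully out at (200,530). I'll now measure the residual angle with line segments.

```bash
cat > lines.py <<'E'
from g import *
def lines(n,u0,u1,v0,v1,mn=14):
    p=robot.get_image(n); g=cv2.cvtColor(p["color"],cv2.COLOR_BGR2GRAY)[v0:v1,u0:u1]
    g=cv2.resize(cv2.convertScaleAbs(g,alpha=2),None,fx=4,fy=4,interpolation=cv2.INTER_CUBIC)
    S=cv2.createLineSegmentDetector(cv2.LSD_REFINE_ADV).detect(g)[0][:,0]/4+[u0,v0,u0,v0]
    for x in sorted(S,key=lambda x:x[1]):
        l=np.hypot(x[2]-x[0],x[3]-x[1])
        d=ray(p,x[2:],.2)-ray(p,x[:2],.2); a=(np.degrees(np.arctan2(d[1],d[0]))-90+90)%180-90
        if l>mn and abs(abs(a+19)-0)<12 : print(n,x.round(0),round(l),"yaw",a.round(2))
E
python3 - <<'E'
from lines import *
lines("top",215,305,135,250); lines("scene",335,440,205,365)
E
```

```text
top [249. 147. 291. 160.] 44 yaw -17.96
top [271. 206. 227. 191.] 46 yaw -18.21
top [250. 216. 265. 221.] 16 yaw -18.16
top [240. 227. 266. 235.] 28 yaw -18.01
top [263. 231. 247. 225.] 17 yaw -18.59
top [242. 235. 267. 244.] 26 yaw -19.79
top [266. 238. 246. 232.] 21 yaw -18.32
top [242. 243. 259. 249.] 18 yaw -19.98
top [260. 247. 243. 240.] 18 yaw -19.87
scene [391. 219. 418. 223.] 27 yaw -17.84
scene [374. 290. 357. 288.] 17 yaw -18.08
scene [414. 296. 396. 294.] 19 yaw -15.07
scene [358. 333. 391. 339.] 34 yaw -19.14
scene [400. 355. 344. 345.] 56 yaw -18.22
```

```bash
sed -i 's/^L=.*/L=np.array([.699,.109,np.radians(-18.4)])/' g.py
python3 - <<'E'
from g import *
go([-.085,0,.39])
E
```

```text
t 11.6833 lightpos [-0.2009  0.1663  0.3225] [-1.7999e+02 -1.0000e-02  1.6021e+02] shift [-119.9 -163.4  -67.5] F [ 0.   0.1 -0.2]
```

```bash
python3 -m creep '[0,0,-35,0,0,0,0,0,-68,0,0,0,-24,-33,-68,0,0,0,-48,-66,-68,0,0,0,-72,-99,-68,0,0,0,-96,-132,-68,0,0,0,-120,-163,-68,0,0,0,-120,-163,-68,0,0,0]' 1
python3 - <<'E'
from g import *
go([-.085,0,.304])
s=robot.get_image("scene"); cv2.imwrite("pics/s3.png",cv2.resize(s["color"][120:370,300:500],None,fx=3,fy=2.4,interpolation=cv2.INTER_CUBIC))
E
```

```text
time: 12.35
ee_pos: [0.62, 0.1298, 0.3902]
ee_rot: [-179.9, 0.1, 159.8]
wrist_force: [0.4, 0.2, -0.4]
opening: 0.0003
gripper_force: 0.0
t 12.35 lightpos [-0.0815 -0.0052  0.3902] [-1.7985e+02  7.0000e-02  1.5979e+02] shift [ 3.8  5.3 86.2] F [ 0.4  0.2 -0.4]
```

View pics/s3.png

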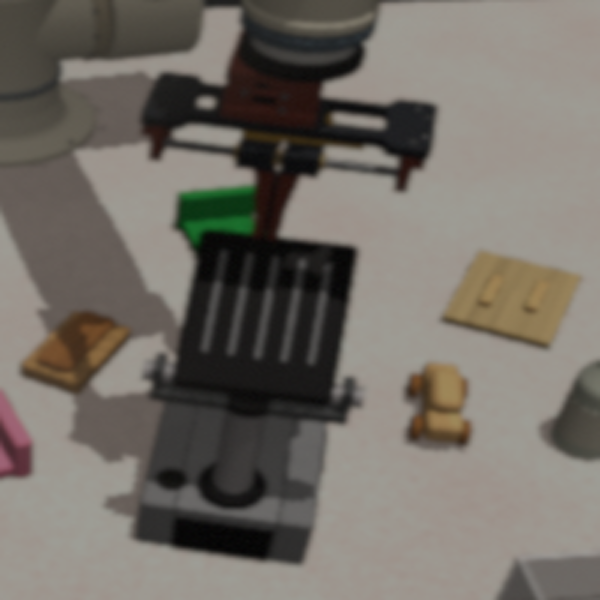

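The fingertips appear at crop (268,238), right at the head's front upper edge (210–355,235–245). I need to check they are over the head and not in front of it.

```bash
python3 - <<'E'
from g import *
p=robot.get_image("scene")
c=lambda X:((proj(p,X)-[300,120])*[3,2.4]).round(0)
e=np.array(robot.state()["ee_pos"]); print("tip",c(e-[0,0,.08]),"tcp",c(e))
for ti in(.42,.5,.6,.68):
  print(ti,[list(c(x)) for x in slab(L,0,ti)[[5,7]]], "rz", .13*np.cos(ti)-.012*np.sin(ti), .21+.13*np.sin(ti)+.012*np.cos(ti))
E
```

```text
tip [276. 228.] tcp [291. 151.]
0.42 [[np.float64(354.0), np.float64(247.0)], [np.float64(198.0), np.float64(230.0)]] rz 0.11380843680388524 0.2739659261814918
0.5 [[np.float64(354.0), np.float64(245.0)], [np.float64(198.0), np.float64(226.0)]] rz 0.10833262658249804 0.28285631076123086
0.6 [[np.float64(357.0), np.float64(240.0)], [np.float64(198.0), np.float64(221.0)]] rz 0.10051792025751775 0.2933075489202708
0.68 [[np.float64(357.0), np.float64(240.0)], [np.float64(198.0), np.float64(221.0)]] rz 0.09353893714939901 0.3010739657474121
```

The tip projects to (276,228), on the head's side of the front edge, so I shift slightly inward and press down slowly.

```bash
python3 -m creep '[-2,5,10,0,0,0,-2,5,20,0,0,0,-2,5,30,0,0,0,-2,5,40,0,0,0,-2,5,50,0,0,0,-2,5,60,0,0,0,-2,5,66,0,0,0,-2,5,66,0,0,0]' 1
python3 - <<'E'
from g import *
t=robot.get_image("top");s=robot.get_image("scene")
fit([s],L,(0,.3))
go([-.08,0,.304])
E
```

```text
time: 13.12
ee_pos: [0.6216, 0.1409, 0.3224]
ee_rot: [-179.9, -0.1, 160.3]
wrist_force: [0.0, 0.0, 1.4]
opening: 0.0004
gripper_force: 0.1
mask 0.66 3149
swivel,tilt,dx,dy [0.008 0.116 0.    0.002] cost 0.093
t 13.2667 lightpos [-0.083   0.0054  0.3242] [-1.7997e+02 -2.0000e-02  1.6023e+02] shift [-3.1 -5.4 20.2] F [-0.4  0.3 -0.6]
```

```bash
python3 -m creep '[0,0,5,0,0,0,0,0,10,0,0,0,0,0,15,0,0,0,0,0,19,0,0,0,0,0,19,0,0,0,0,0,19,0,0,0]' 1
python3 - <<'E'
from g import *
s=robot.get_image("scene")
fit([s],L,(0,.1))
go([-.08,0,.302])
E
```

```text
time: 13.77
ee_pos: [0.622, 0.1404, 0.3048]
ee_rot: [-180.0, -0.0, 160.2]
wrist_force: [-1.0, 0.1, 0.1]
opening: 0.0007
gripper_force: 0.0
mask 0.98 2636
swivel,tilt,dx,dy [ 0.019 -0.077 -0.001  0.004] cost 0.103
t 13.8667 lightpos [-0.0829  0.0055  0.3051] [-1.7997e+02 -1.0000e-02  1.6023e+02] shift [-3.  -5.4  3.1] F [0.1 0.3 0.4]
```

```bash
python3 -m creep '[0,0,-30,0,0,0,0,0,-60,0,0,0,40,0,-60,0,0,0,80,0,-60,0,0,0,115,20,-60,0,0,0,140,50,-60,0,0,0,150,80,-60,0,0,0,150,80,-60,0,0,0]' 1
python3 - <<'E'
from lines import *
s=robot.get_image("scene");t=robot.get_image("top")
cv2.imwrite("pics/s4.png",cv2.resize(s["color"][170:370,310:450],None,fx=4.2,fy=3,interpolation=cv2.INTER_CUBIC))
fit([s],L,(0,.1));fit([t],L,(0,.1));fit([s,t],L,(0,.1))
for p in(t,s):
  for d in robot.place_of(p,"head_top")[:1]: print(d["score"],light(d["at"]))
go([-.08,0,.38])
lines("top",215,305,135,250); lines("scene",335,440,205,365)
E
```

```text
time: 14.53
ee_pos: [0.5065, 0.2709, 0.3652]
ee_rot: [179.9, -0.0, 160.5]
wrist_force: [0.8, 0.2, -0.7]
opening: 0.0005
gripper_force: 0.0
mask 0.9 2870
swivel,tilt,dx,dy [ 0.01  -0.042 -0.     0.002] cost 0.06
mask 0.6 2924
swivel,tilt,dx,dy [-0.011 -0.073  0.001  0.003] cost 0.037
mask 0.9 2870
mask 0.6 2924
swivel,tilt,dx,dy [-0.008 -0.034  0.     0.003] cost 0.05
0.93 [-0.11051937  0.00370403  0.2276    ]
0.84 [-0.11070798  0.00553827  0.2258    ]
t 14.9333 lightpos [-0.2304  0.0882  0.3657] [-1.8000e+02  1.0000e-02  1.6014e+02] shift [-152.6  -84.4  -14.3] F [ 0.7  1.3 -0.1]
top [246. 147. 267. 154.] 21 yaw -17.48
top [274. 156. 292. 162.] 19 yaw -18.73
top [246. 208. 229. 203.] 18 yaw -18.38
top [250. 217. 265. 221.] 15 yaw -17.46
top [272. 217. 246. 209.] 27 yaw -17.95
top [248. 229. 264. 234.] 17 yaw -18.3
top [263. 231. 247. 225.] 17 yaw -18.6
top [241. 235. 262. 242.] 22 yaw -19.73
top [266. 238. 246. 232.] 20 yaw -18.29
scene [393. 235. 414. 238.] 21 yaw -17.39
scene [376. 285. 359. 282.] 18 yaw -16.84
scene [410. 290. 389. 287.] 21 yaw -17.57
scene [414. 296. 399. 294.] 16 yaw -14.94
scene [358. 333. 391. 339.] 34 yaw -19.07
scene [400. 355. 345. 345.] 56 yaw -18.19
```

View pics/s4.png

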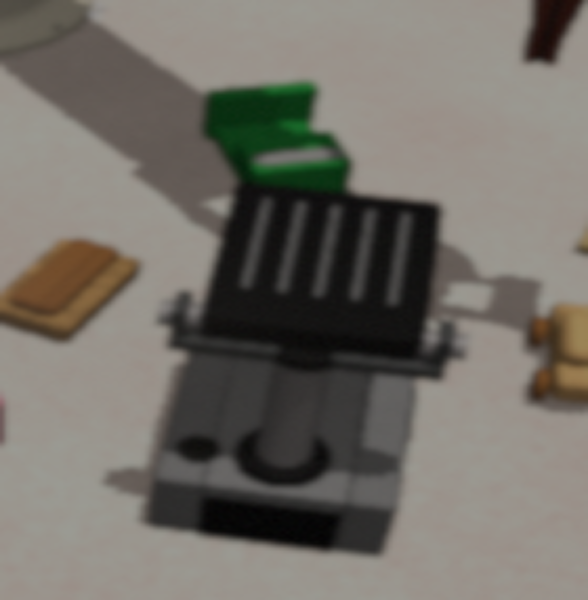

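The head now looks level and in line. Head_top reads z ≈ 0.226, which is a hair high (about 0.03 rad), as expected with the tip stopped at 0.225. I'll do a finer touch near the front end, down to tip z 0.222.

```bash
python3 -m creep '[-30,-20,0,0,0,0,-60,-40,0,0,0,0,-90,-60,0,0,0,0,-121,-80,0,0,0,0,-121,-80,25,0,0,0,-121,-80,45,0,0,0,-121,-80,55,0,0,0,-121,-80,55,0,0,0]' 1
python3 - <<'E'
from g import *
robot.get_image("scene");go([-.11,0.003,.302])
E
```

```text
time: 15.7
ee_pos: [0.5942, 0.1498, 0.3072]
ee_rot: [-179.8, -0.3, 160.2]
wrist_force: [0.1, 0.2, 0.5]
opening: 0.0005
gripper_force: 0.0
t 15.75 lightpos [-0.1124  0.006   0.3094] [-1.7992e+02 -1.4000e-01  1.6024e+02] shift [-2.5 -2.9  7.4] F [-0.1 -0.2  0.8]
```

```bash
python3 -m creep '[0,0,2,0,0,0,0,0,3,0,0,0,0,0,4,0,0,0,0,0,4,0,0,0,0,0,4,0,0,0]' 1
python3 -m creep '[0,0,1,0,0,0,0,0,2,0,0,0,0,0,2,0,0,0,0,0,2,0,0,0]' 1
python3 - <<'E'
from g import *
robot.get_image("scene");go([-.11,0.003,.302])
E
```

```text
time: 16.17
ee_pos: [0.5946, 0.1505, 0.3073]
ee_rot: [180.0, 0.1, 160.3]
wrist_force: [0.6, -0.2, 0.6]
opening: 0.0005
gripper_force: 0.0
time: 16.5
ee_pos: [0.5946, 0.1504, 0.3049]
ee_rot: [180.0, 0.0, 160.3]
wrist_force: [-0.5, 0.7, 1.3]
opening: 0.0007
gripper_force: 0.5
t 16.55 lightpos [-0.1121  0.0063  0.3048] [1.7998e+02 1.0000e-02 1.6025e+02] shift [-2.2 -3.3  2.8] F [1.  0.2 1.4]
```

```bash
python3 -m creep '[0,0,1,0,0,0,0,0,2,0,0,0,0,0,2.5,0,0,0,0,0,2.5,0,0,0,0,0,2.5,0,0,0,0,0,2.5,0,0,0]' 1
python3 -c "
from g import *
robot.get_image('scene');go([-.11,0.003,.302])"
```

```text
time: 17.05
ee_pos: [0.5946, 0.1504, 0.3021]
ee_rot: [180.0, -0.0, 160.2]
wrist_force: [-2.1, 0.6, 2.1]
opening: 0.0007
gripper_force: 1.1
t 17.1 lightpos [-0.1121  0.0063  0.3021] [ 1.8000e+02 -1.0000e-02  1.6025e+02] shift [-2.2 -3.2  0.1] F [-1.8  1.5  1.9]
```

Tip at 0.222 with contact felt, so the head is level. Next I retreat and check everything.

```bash
python3 -m creep '[0,0,-20,0,0,0,0,0,-60,0,0,0,0,0,-90,0,0,0,40,0,-90,0,0,0,70,30,-90,0,0,0,80,70,-90,0,0,0,80,105,-90,0,0,0,80,105,-90,0,0,0]' 1
python3 - <<'E'
from lines import *
s=robot.get_image("scene");t=robot.get_image("top")
a=np.hstack([cv2.resize(s["color"][170:370,310:450],(400,580)),cv2.resize(t["color"][130:290,190:310],(400,580))]);cv2.imwrite("pics/end.png",a)
fit([s,t],L,(0,.1))
for p in(t,s):
  for d in robot.place_of(p,"head_top")[:1]: print(d["score"],light(d["at"]))
for n in("pack","toy_car","sanding_block","glue"): print(n,[np.round(d["at"],3) for d in robot.place_of(t,n)])
lines("top",215,305,135,250)
go([0,0,.4])
E
```

```text
time: 17.77
ee_pos: [0.5553, 0.2812, 0.3885]
ee_rot: [-179.9, -0.2, 160.5]
wrist_force: [0.5, -0.1, -1.9]
opening: -0.0
gripper_force: 0.0
mask 0.91 2885
mask 0.69 2770
swivel,tilt,dx,dy [-0.004 -0.062 -0.     0.002] cost 0.056
0.72 [-0.11197502  0.00206054  0.2279    ]
0.81 [-0.11001124  0.00724548  0.2238    ]
pack [array([0.466, 0.192, 0.002]), array([ 0.323, -0.113,  0.003]), array([ 0.29 ,  0.202, -0.002]), array([ 0.595, -0.09 , -0.001])]
toy_car [array([ 0.702,  0.108, -0.001]), array([ 0.576,  0.322, -0.006])]
sanding_block [array([0.462, 0.025, 0.001])]
glue []
top [246. 147. 267. 154.] 21 yaw -17.23
top [275. 156. 292. 162.] 18 yaw -18.93
top [250. 217. 265. 221.] 16 yaw -17.46
top [272. 217. 246. 209.] 27 yaw -18.32
top [249. 229. 267. 235.] 19 yaw -18.47
top [263. 231. 247. 226.] 17 yaw -18.68
top [278. 241. 264. 238.] 14 yaw -14.29
t 18.3167 lightpos [-0.1893  0.1124  0.3927] [1.7997e+02 4.0000e-02 1.6019e+02] shift [-192.1 -107.7   -7.2] F [-0.   0.4  0.2]
```

View pics/end.png

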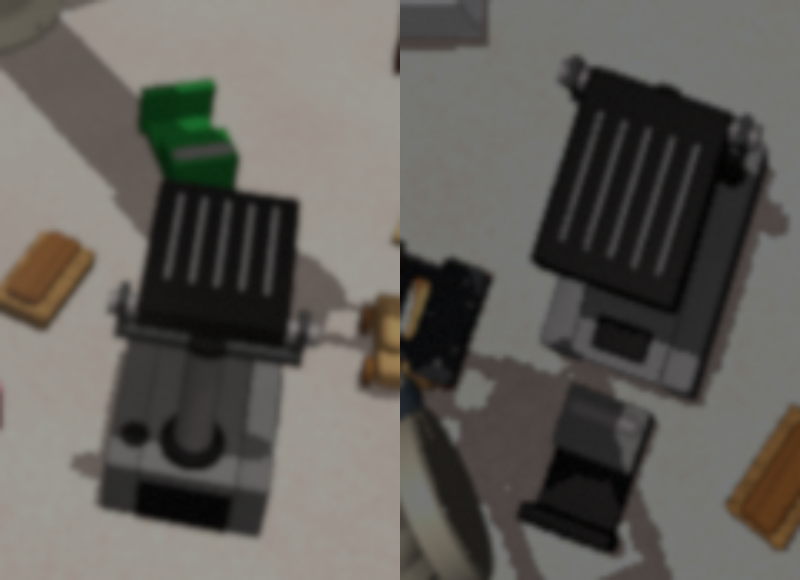

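The final view shows the pack lying flat at (600,465), clear of the foot, and the head level with its slots parallel to the foot's sides. The bystanders look unmoved and the robot touches nothing, so I'm handing in.

```bash
python3 -c "
from bench import robot
print(robot.sign_off())"
```

```text
the job is handed in; nothing more can be done
None
```

I've handed the job in at about 18 s: the battery pack is out of its bay and flat on the bench, and the lamp head is in line with the foot and level to within what I could measure (the image fit put the tilt at −0.06 rad, but I trusted the fingertip contact at level height). The toy car and sanding block re-measured in place; I didn't re-check the other bystanders individually.

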